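# Gauge two eye-shell moulds and reject the tight one

## Task

One of the two aluminium mould blocks in the navy tray has too tight a bore: take the green-handled plug gauge from its wooden stand and try it in them, feeling lightly for the bore and never pressing with the gauge harder than 25 N. Leave the gauge standing fully home, collar down, in the block it passes, which stays in the navy tray, and stand the other block upright in the middle of the red rework tray. Leave the eye shells in the navy tray undisturbed.

Things in the scene. Friction and masses are not known exactly. Their poses are not given: they have to be found in the camera images.
- gauge_handle (a point): spring-loaded plug gauge, 94 mm tall, 0.16 kg, upright in the stand: green round handle 24 mm across, 44 mm long; 9 mm below it a brass collar (34 mm across, 5 mm thick) on a steel pin 20 mm across, 36 mm long, its last 2 mm tapered to a flat 18.4 mm end. Collar and pin yield up to 8 mm towards the handle: 3 N at first, 15 N at 8 mm, then solid. Point: mid handle, 72 mm above pin's end; z up
- gauge_tip (a point): centre of the flat lower end of the gauge's pin; z up the gauge. Fully home (collar on the block's top) it is 16 mm below the block's centre point; on a sleeve's upper face it stops 12 to 13 mm above that point, whether the bore is too tight or was only missed sideways by more than 1.3 mm
- mould_a_mid (a point): mould A: loose aluminium block, 50 x 50 x 40 mm tall, 0.3 kg, upright in the navy tray, with an upright through hole, 26 mm at the mouth. A black sleeve caught inside, its top 7 mm below the block's top, floats sideways: its bore may be up to 2.5 mm off centre in x and y. Bore 21 mm in one block (gauge passes), 17 mm in the other. Point: block's centre, 20 mm above its underside; x, y along its sides
- mould_b_mid (a point): mould B: a block just like mould A, with the same kind of floating sleeve; which of the two has the tight 17 mm bore changes from run to run and cannot be told by name or looks. Point: block's centre, 20 mm above its underside, on the axis of the mouth; z up, x and y along its sides
- stand: wooden gauge stand, fixed, 70 x 70 x 40 mm tall, with an upright through hole of 24.5 mm in its middle. Origin at the centre of its underside on the table, z up
- tray: navy tray, fixed, outside 240 mm (x) by 340 mm (y), rim 18 mm high, walls and floor 5 mm thick; holds the two moulds and three eye shells. Origin at the centre of its underside on the table, z up
- rework: red rework tray, fixed, empty, outside 160 x 160 mm, rim 14 mm high, walls and floor 5 mm thick. Origin at the centre of its underside on the table, z up
- shell_1: eye shell: small white dome, 25 mm across and 10.5 mm tall, loose in the navy tray, to be left alone. Origin at the centre of its underside
- shell_2: eye shell: small white dome, 25 mm across and 10.5 mm tall, loose in the navy tray, to be left alone. Origin at the centre of its underside
- shell_3: eye shell: small white dome, 25 mm across and 10.5 mm tall, loose in the navy tray, to be left alone. Origin at the centre of its underside

How it is judged:
By the outcome, as a careful person would: the job done as asked, in the order asked, and still so for the second after the job is handed in, with the robot touching nothing.
It also fails if it takes over 72 s, if anything falls off the work surface, if the arm or the gripper's body presses on something with over 40 N, if the wrist force passes 120 N, or if a joint passes its speed limit or range.

## Robot

A 7-joint arm with a two-finger parallel gripper is mounted at the origin on the work surface. World frame = base frame: x ahead of the robot, y to its left, z up, the work surface at z = 0. Lengths are in m, angles in rad, forces in N, time in s.
With the tool pointing down it reaches from about 0.425 to 0.925 m from the base axis. Payload 6.8 kg.
Tool frame: the origin (TCP) lies on the centre line of the jaws, within the pads' length; the fingertips stand 11 mm ahead of it and the grasp point (between the pads) lies 8 mm behind it; z points along the fingers, y is the direction in which the jaws open and shut (so a half turn about z gives the same grasp; the last joint's range is limited). The gripper opens to 85 mm and grips with 20 to 120 N. Pads are 22 mm wide; open, the fingers measure 114 mm over their backs; the gripper's body (76 mm by 85 mm) begins 54 mm behind the grasp point. The pads swing forward as they close: fully open they stand 13 mm farther back than shut.
Start: joints at [-1.38, 0.477, 0.022, 1.555, -0.011, 1.109, -0.083], TCP at [0.199, 0.645, 0.242] pointing down, gripper open.
Joint ranges: [-2.96, 2.96], [-0.34, 2.1], [-1.41, 1.46], [0.24, 2.44], [-1.37, 4.51], [0.17, 1.92], [-2.96, 2.96]. Speed limits (rad/s): [2.39, 2.39, 3.14, 3.14, 3.14, 3.14, 3.14].

## Interface

Orientations are given as a rotation vector (axis times angle).
In Python, from bench import r gives the robot as it stands.
- The arm moves only by the tool send_rows, never from a script. Its argument "deltas" is a list of rows, each a list of 7 numbers: the opening, from 0 (shut) to 1 (fully open), then the shift along the tool's x, y, z as a fraction of full scale, then the turn, a rotation vector about the tool's x, y, z as a fraction of full scale. In form: [[hand, x, y, z, ax, ay, az], ...]. A call has 1 to 20 rows; each row is the pose to reach, as a shift and turn from the pose commanded when the call began, along the tool's axes at that moment, turning the shorter way round; what a row does not reach only later rows make up. Full scale, the value 1, is 150 mm for a shift and 180 degrees for a turn. A row lasts 1/12 s, in which the tool goes at most 41.7 mm and 7.16 degrees, less where a joint would pass 70% of its speed; a pose out of reach is approached as far as the arm can. A call with a number of a shift or a turn outside -1 to 1 is refused whole. A call with a gripper value outside its range is refused whole. The fingers move at their own pace and stop on an object; "squeeze" is the grip in N (left out, the last holds). Time passes only in rows, so rows that repeat a pose let the fingers close. It gives the time, the measured TCP pose, the force and the opening at its end, in the units of the state.
- r.get_obs(): the state, without advancing time (a new reading comes with each control period).
- r.grab_frame(name): name is "scene" or "side" or "wrist"; returns a dict with "pixels" (400x640x3 uint8, red, green, blue), "camera_matrix" (3x3 intrinsics, pixels), "rvec" (rotation vector, rad) and "tvec" (3), from world to camera coordinates, as OpenCV has them. Camera axes: x right, y down, z forward; pixel columns grow to the right and rows downward; lengths in m; the calibration is good to about 2 mm. A picture is of the moment at which its call begins. There is no depth.
- r.hand_in(): hands the job in, once; it reports no verdict.
The state is a dict: "clock": time; "joints": joint angles; "qvel": joint speeds; "tau": joint torques, N m; "tcp_pos": TCP position; "orientation": TCP orientation; "contact_force": force on the tool from outside, world axes, zero at the start; "moment": the same for the moment, N m; "grip_width": finger opening in m.
Only numpy, scipy, OpenCV 4.12 (cv2) and the standard library are available. Lean on these libraries where they do the work, as an engineer would, in place of code of your own. Each camera call takes 0.05 s, during which the arm holds its last target. There are 200 camera calls.

## Working session

There is one attempt and no reset: what is moved stays moved. The work goes in short steps, Python scripts to look and compute and a tool call to move; the robot and the scene stay as the last step left them, time stands still between calls to the robot, and variables do not carry over. Pictures are saved under pics/ and viewed, about 8 in all and at most 12, crops included, and the job is handed in when it is done.

Besides the shell and the picture viewer there is one more tool, called after "Emit:" as a command line: name --pt "numbers of a row" for each row, then --argument value for the rest. send_rows: Moves the arm, as the interface text tells. Shift numbers are shares of 150 mm and turn numbers shares of 180 degrees, none past 1 either way. Its arguments: {"type":"object","properties":{"deltas":{"type":"array","items":{"type":"array","items":{"type":"number"}}},"squeeze":{"type":"number"}},"required":["deltas"]}

```bash
ls; mkdir -p pics
cat > h.py <<'E'
import numpy as np, cv2, json
from bench import r
def snap(n, tag):
    f=r.grab_frame(n); cv2.imwrite(f'pics/{tag}.png', f['pixels'][:,:,::-1])
    np.savez(f'pics/{tag}.npz', K=f['camera_matrix'],rv=f['rvec'],t=f['tvec'])
    return f
def cam(tag):
    d=np.load(f'pics/{tag}.npz'); return d['K'],d['rv'].ravel(),d['t'].ravel()
def ray(tag,u,v,z):
    K,rv,t=cam(tag); R=cv2.Rodrigues(rv)[0]; c=-R.T@t
    d=R.T@np.linalg.solve(K,[u,v,1.]); return c+d*(z-c[2])/d[2]
def proj(tag,p):
    K,rv,t=cam(tag); return cv2.projectPoints(np.array(p,float).reshape(-1,1,3),rv,t,K,None)[0].reshape(-1,2)
def crop(tag,x0,y0,x1,y1,s):
    im=cv2.imread(f'pics/{tag}.png')[y0:y1,x0:x1]; return cv2.resize(im,None,fx=s,fy=s,interpolation=cv2.INTER_CUBIC)
E
python3 - <<'E'
from h import *
for n in ('scene','side','wrist'):
    snap(n,n+'0'); K,rv,t=cam(n+'0'); R=cv2.Rodrigues(rv)[0]; print(n,K.tolist(),(-R.T@t).round(3),R.round(3).tolist())
print(r.get_obs())
a=[cv2.imread(f'pics/{n}0.png') for n in('scene','side')]
cv2.imwrite('pics/m0.png',cv2.resize(np.vstack(a),(480,600)))
E
```

```text
pics
scene [[363.1116505646674, 0.0, 319.04427800020534], [0.0, 363.1116505646674, 201.7491243331655], [0.0, 0.0, 1.0]] [0.86  0.553 0.497] [[-0.881, 0.472, -0.023], [0.276, 0.476, -0.835], [-0.383, -0.743, -0.55]]
side [[377.2306666443175, 0.0, 318.20592213153304], [0.0, 377.2306666443175, 205.45885283089095], [0.0, 0.0, 1.0]] [ 0.065 -0.505  0.833] [[0.709, -0.706, -0.006], [-0.514, -0.51, -0.689], [0.483, 0.492, -0.724]]
wrist [[360.6750677767431, 0.0, 319.66013484058436], [0.0, 360.6750677767431, 195.6815679191838], [0.0, 0.0, 1.0]] [0.124 0.667 0.374] [[0.296, 0.955, -0.001], [0.911, -0.282, 0.302], [0.288, -0.091, -0.953]]
{'clock': 0.15, 'joints': array([-1.38008854,  0.47759759,  0.0223    ,  1.55618863, -0.01146625,
        1.10930716, -0.08312225]), 'qvel': array([ 3.98293295e-04, -3.40248835e-03,  9.48233659e-05, -3.97909062e-03,
       -1.53267225e-03,  4.48977463e-04, -5.59862615e-04]), 'tau': array([ 3.32242533e-03, -5.96924543e+01,  1.61019143e+00, -2.81492025e+01,
        1.26385593e-02,  6.55557771e-03, -1.90373856e-05]), 'tcp_pos': array([0.19856614, 0.64468468, 0.24157171]), 'orientation': array([-4.67525385e-01, -3.10650678e+00,  2.15084794e-03]), 'contact_force': array([ 0.75186806, -1.17031543, -0.20774333]), 'moment': array([ 0.02926036, -0.00946906, -0.03581138]), 'grip_width': 0.08524571876651424}
```

View pics/scene0.png

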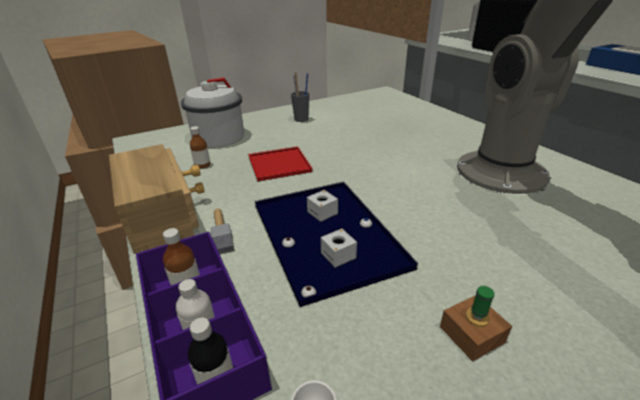

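View pics/side0.png

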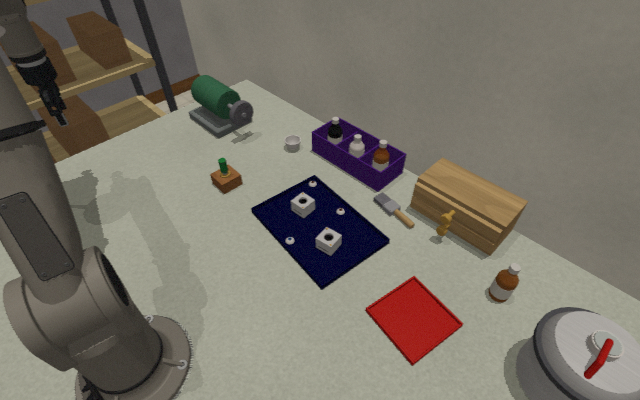

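The scene view shows the stand near (477,325), blocks near (322,205) and (339,247), shells at (288,242), (366,222) and (308,291), and the red tray at (280,163). The side view shows the same layout. I'll enlarge both.

Run:
```python
from h import *
cv2.imwrite('pics/c1.png',crop('scene0',250,180,420,300,4.7))
a=crop('scene0',430,275,520,365,4); b=crop('side0',280,180,360,260,4.5); 
cv2.imwrite('pics/c2.png',np.hstack([a,b]))
```

```text
(no output)
```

View pics/c1.png

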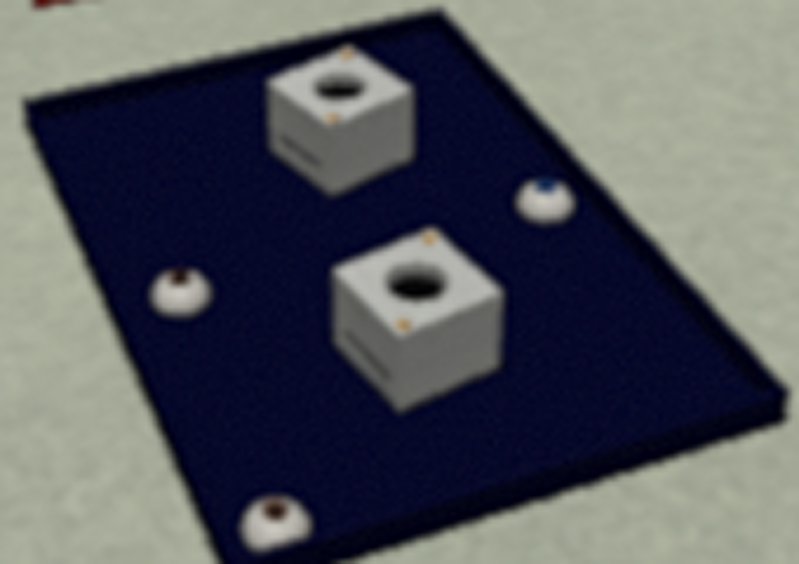

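View pics/c2.png

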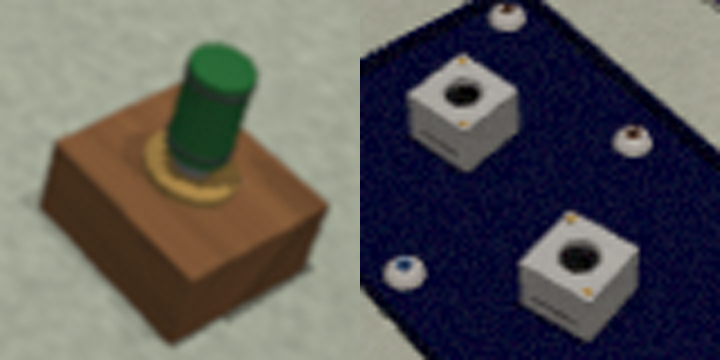

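c1 shows both block tops and their mouths clearly, (340,87) and (416,281). c2 shows the gauge handle top at (222,67) and its collar on the stand.

```bash
cat > m1.py <<'E'
from h import *
def S(t,pts,off,s,z,name):
    P=np.array([ray(t,off[0]+(u+.5)/s-.5,off[1]+(v+.5)/s-.5,z)[:2] for u,v in pts]); 
    print(name,P.mean(0).round(4), (P*1000).round(0).tolist() if len(P)>1 else '')
    if len(P)==4:
        e=np.roll(P,-1,0)-P; print('   len',np.linalg.norm(e,axis=1).round(3),'ang mod90',(np.degrees(np.arctan2(e[:,1],e[:,0]))%90).round(1))
c1=((250,180),4.7); cs=((430,275),4); c2=((280,180),4.5)
S('scene0',[(268,88),(345,45),(413,90),(333,127)],*c1,.045,'P sc')
S('scene0',[(340,87)],*c1,.045,'P mouth')
S('side0',[(519-360,265),(570-360,210),(638-360,258),(588-360,293)],*c2,.045,'P side')
S('side0',[(579-360,257)],*c2,.045,'P mouth')
S('scene0',[(333,270),(432,228),(503,293),(402,335)],*c1,.045,'Q sc')
S('scene0',[(416,281)],*c1,.045,'Q mouth')
S('side0',[(408-360,95),(463-360,53),(518-360,97),(466-360,130)],*c2,.045,'Q side')
S('side0',[(463-360,94)],*c2,.045,'Q mouth')
for i,p in enumerate([(545,207),(180,297),(275,527)]): S('scene0',[p],*c1,.009,'shell%d'%i)
for i,p in enumerate([(405-360,273),(633-360,142),(508-360,18)]): S('side0',[p],*c2,.012,'shell side%d'%i)
S('scene0',[(222,67)],*cs,.098,'handle top')
S('scene0',[(192,168)],*cs,.045,'collar')
S('side0',[(223,160)],(0,0),1,.098,'handle side')
S('side0',[(413,278),(461,321),(413,362),(367,309)],(0,0),1,.014,'red side')
S('scene0',[(25,102),(440,10),(787,395)],*c1,.018,'tray')
S('side0',[(314,177),(388,238),(323,287),(252,211)],(0,0),1,.018,'tray side')
E
python3 m1.py
```

```text
P sc [ 0.5321 -0.0675] [[563.0, -84.0], [511.0, -101.0], [503.0, -47.0], [552.0, -38.0]]
   len [0.054 0.054 0.05  0.047] ang mod90 [17.5  8.9 10.1 13.9]
P mouth [ 0.5321 -0.0672] 
P side [ 0.5287 -0.07  ] [[499.0, -50.0], [551.0, -41.0], [552.0, -96.0], [513.0, -93.0]]
   len [0.052 0.055 0.04  0.045] ang mod90 [ 9.2  1.8 85.7 17.6]
P mouth [ 0.5283 -0.0707] 
Q sc [0.5752 0.0794] [[602.0, 56.0], [552.0, 52.0], [549.0, 104.0], [598.0, 106.0]]
   len [0.051 0.052 0.049 0.05 ] ang mod90 [4.6 2.9 2.3 5. ]
Q mouth [0.5759 0.0795] 
Q side [0.5732 0.077 ] [[547.0, 102.0], [599.0, 105.0], [596.0, 50.0], [552.0, 52.0]]
   len [0.052 0.055 0.044 0.05 ] ang mod90 [ 3.4 87.  86.6  6. ]
Q mouth [0.5725 0.0769] 
shell0 [0.4721 0.0246] 
shell1 [ 0.6501 -0.0008] 
shell2 [0.6741 0.141 ] 
shell side0 [0.4633 0.0145] 
shell side1 [ 0.6423 -0.0103] 
shell side2 [0.6676 0.1334] 
handle top [0.4862 0.3403] 
collar [0.4867 0.3417] 
handle side [0.486  0.3355] 
red side [ 0.5166 -0.3591] [[602.0, -298.0], [584.0, -445.0], [428.0, -422.0], [454.0, -271.0]]
   len [0.148 0.158 0.152 0.15 ] ang mod90 [83.1 81.5 80.2 79.7]
tray [ 0.5176 -0.0441] [[660.0, -173.0], [427.0, -146.0], [466.0, 187.0]]
tray side [ 0.5553 -0.0035] [[688.0, 148.0], [657.0, -175.0], [421.0, -157.0], [455.0, 171.0]]
   len [0.325 0.237 0.33  0.234] ang mod90 [84.4 85.6 83.9 84.3]
```

```bash
cat >> h.py <<'E'
from scipy.spatial.transform import Rotation as Ro
def go(x,y,z,head=None):
    "print shift/turn fractions to TCP target; head = heading of tool y in deg"
    o=r.get_obs(); R=Ro.from_rotvec(o['orientation']); d=R.inv().apply(np.array([x,y,z])-o['tcp_pos'])/.15
    out=[0,0,0]
    if head is not None:
        h=np.radians(head); Y=np.array([np.cos(h),np.sin(h),0]);Z=np.array([0,0,-1.]);X=np.cross(Y,Z)
        out=(R.inv()*Ro.from_matrix(np.c_[X,Y,Z])).as_rotvec()/np.pi
    print('shift',d.round(4).tolist(),'turn',np.round(out,4).tolist())
def st():
    o=r.get_obs(); M=Ro.from_rotvec(o['orientation']).as_matrix()
    print('t',round(o['clock'],2),'tcp',o['tcp_pos'].round(4),'head',np.degrees(np.arctan2(M[1,1],M[0,1])).round(2),'tilt',M[:2,2].round(4),'F',o['contact_force'].round(2),'w',round(o['grip_width'],4))
E
python3 -c "
from h import *
go(.486,.34,.2,95);st()"
```

```text
shift [-2.4292, -1.3769, 0.2793] turn [-0.0004, -0.0001, -0.1229]
t 0.15 tcp [0.1986 0.6447 0.2416] head 72.88 tilt [-0.0003 -0.0013] F [ 0.75 -1.17 -0.21] w 0.0852
```

Emit:
send_rows --pt "1 -0.4 -0.23 0.05 0 0 0" --pt "1 -0.8 -0.46 0.09 0 0 0" --pt "1 -0.8 -0.46 0.09 0 0 0" --pt "1 -0.8 -0.46 0.09 0 0 0"

```text
clock: 0.48
tcp_pos: [0.2989, 0.5379, 0.228]
orientation: [0.479, 3.102, -0.006]
contact_force: [1.1, -0.4, 0.1]
grip_width: 0.0853
```

Emit:
send_rows --pt "1 -0.4 -0.23 0.05 0 0 0" --pt "1 -0.8 -0.46 0.09 0 0 0" --pt "1 -0.8 -0.46 0.09 0 0 0" --pt "1 -0.8 -0.46 0.09 0 0 0"

```text
clock: 0.82
tcp_pos: [0.3925, 0.4361, 0.2147]
orientation: [0.48, 3.102, -0.005]
contact_force: [0.5, -1.0, -0.1]
grip_width: 0.0851
```

Emit:
send_rows --pt "1 -0.4 -0.23 0.05 0 0 -0.04" --pt "1 -0.8 -0.46 0.09 0 0 -0.08" --pt "1 -0.8 -0.46 0.09 0 0 -0.122" --pt "1 -0.8 -0.46 0.09 0 0 -0.122" --pt "1 -0.8 -0.46 0.09 0 0 -0.122"

```text
clock: 1.23
tcp_pos: [0.4859, 0.3351, 0.2012]
orientation: [-0.12, 3.138, -0.005]
contact_force: [0.5, -0.4, 0.2]
grip_width: 0.0851
```

```bash
python3 -c "
from h import *
snap('wrist','w1');st();go(.486,.34,.2,95)
K,rv,t=cam('w1');print(-cv2.Rodrigues(rv)[0].T@t)
print(proj('w1',[[.486,.34,.098],[.575,.079,.045],[.531,-.068,.045]]))"
```

```text
t 1.28 tcp [0.4838 0.3382 0.2014] head 94.49 tilt [ 0.     -0.0014] F [-0.19  1.01  0.41] w 0.0855
shift [-0.0155, 0.0108, 0.0093] turn [-0.0004, -0.0, -0.0029]
[0.40825772 0.3289549  0.33335997]
[[ 328.23616156  200.64440653]
 [  25.86139109  255.50682994]
 [-159.79627898  196.51559685]]
```

View pics/w1.png

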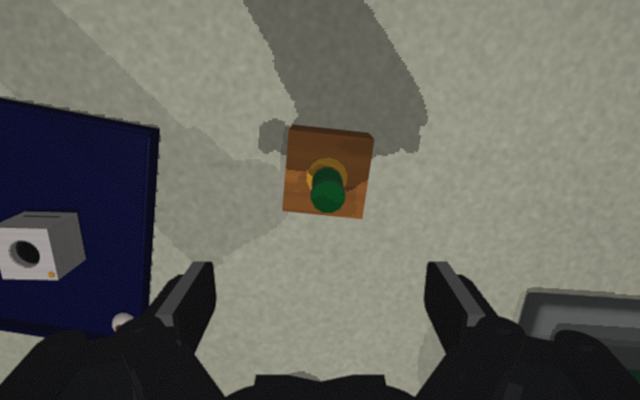

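The wrist view shows the handle top centred near (328,196), within 3 mm of the estimate, and block Q at the lower left. Next I'll look straight down into each bore.

Emit:
send_rows --pt "1 -0.25 -0.25 0 0 0 0" --pt "1 -0.37 -0.5 0.1 0 0 0" --pt "1 -0.49 -0.75 0.2 0 0 0" --pt "1 -0.49 -0.875 0.38 0 0 0" --pt "1 -0.49 -0.875 0.38 0 0 0"

```text
clock: 1.7
tcp_pos: [0.5657, 0.2094, 0.1406]
orientation: [0.12, -3.134, 0.009]
contact_force: [-0.7, -1.0, -0.4]
grip_width: 0.0855
```

Emit:
send_rows --pt "1 -0.25 -0.25 0.1 0 0 0" --pt "1 -0.37 -0.5 0.2 0 0 0" --pt "1 -0.49 -0.75 0.3 0 0 0" --pt "1 -0.49 -0.875 0.38 0 0 0" --pt "1 -0.49 -0.875 0.38 0 0 0" --pt "1 -0.49 -0.875 0.38 0 0 0"

```text
clock: 2.2
tcp_pos: [0.6495, 0.0903, 0.0861]
orientation: [0.126, -3.136, 0.002]
contact_force: [0.3, 0.5, -0.5]
grip_width: 0.0854
```

```bash
python3 -c "
from h import *
snap('wrist','wq');st();go(.607,-.059,.085)
print(proj('wq',[.575,.079,.045]),ray('w1',328,196,.098),ray('w1',327,178,.045))"
```

```text
t 2.25 tcp [0.6497 0.0931 0.087 ] head 94.81 tilt [-0.0019  0.0006] F [-0.06  2.09  1.02] w 0.0853
shift [0.3684, -0.9869, 0.0131] turn [0, 0, 0]
[[309.57144723  87.6317927 ]] [0.48267145 0.33956414 0.098     ] [0.48393879 0.33985445 0.045     ]
```

Emit:
send_rows --pt "1 0.12 -0.25 0 0 0 0" --pt "1 0.24 -0.5 0 0 0 0" --pt "1 0.37 -0.75 0.01 0 0 0" --pt "1 0.37 -0.98 0.01 0 0 0" --pt "1 0.37 -0.98 0.01 0 0 0" --pt "1 0.37 -0.98 0.01 0 0 0"

```text
clock: 2.75
tcp_pos: [0.6078, -0.0591, 0.0872]
orientation: [-0.13, 3.137, 0.0]
contact_force: [0.6, 1.7, -0.3]
grip_width: 0.0853
```

```bash
python3 -c "
from h import *
snap('wrist','wp');st()
c=proj('wp',[.531,-.068,.045])[0];print(c)
def f(t):
    im=crop(t,240,20,390,180,2.6*2)[:,:]; im=np.clip(im.astype(float)*1.6+20,0,255).astype(np.uint8); return im[:, :]
a=crop('wq',240,20,380,170,2.85);b=crop('wp',240,20,380,170,2.85)
def g(x): return (255*(x/255.)**.6).astype(np.uint8)
cv2.imwrite('pics/pq.png',np.hstack([g(a),g(b)]))
"
```

```text
t 2.8 tcp [ 0.6081 -0.0567  0.087 ] head 94.93 tilt [0.0013 0.0016] F [1.28 1.51 0.35] w 0.0854
[315.42926046  82.49298404]
```

View pics/pq.png

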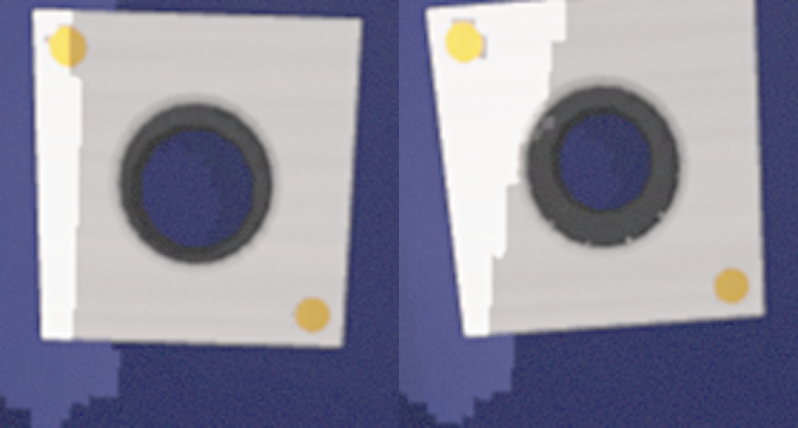

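The bores can be told apart. The left crop (Q) is wide, inner diameter about 116 px. The right one (P) is narrow, about 100 px. Now world positions.

```bash
python3 -c "
from h import *
def c(t,u,v,z): return ray(t,240+(u+.5)/2.85-.5,20+(v+.5)/2.85-.5,z)[:2].round(4)
print('Q mouth',c('wq',195.5,183.5,.045),'bore',c('wq',196,186,.038), 'corners',[c('wq',*p,.045).tolist() for p in [(33,10),(361,18),(343,346),(42,339)]])
print('P mouth',c('wp',204.5,165.5,.045),'bore',c('wp',203,160,.038),'corners',[c('wp',*p,.045).tolist() for p in [(28,8),(366,316),(65,336)]])
for t in('wq','wp'):
  print(np.linalg.norm(c(t,138,186,.038)-c(t,254,186,.038)),np.linalg.norm(c(t,153,160,.038)-c(t,253,160,.038)))
im=cv2.imread('pics/w1.png').astype(int); g=(im[:,:,1]>im[:,:,2]*1.5)&(im[:,:,1]>50)&(im[:,:,1]>im[:,:,0]*1.3); g[260:]=0
ys,xs=np.nonzero(g); print(xs.min(),xs.max(),ys.min(),ys.max()); print([(y,xs[ys==y].min(),xs[ys==y].max()) for y in range(ys.min(),ys.max()+1,3)])
go(.486,.34,.15,95)
"
```

```text
Q mouth [0.5735 0.0783] bore [0.5739 0.0782] corners [[0.55, 0.0516], [0.5471, 0.102], [0.5977, 0.105], [0.6005, 0.0542]]
P mouth [ 0.5291 -0.07  ] bore [ 0.5282 -0.0705] corners [[0.5082, -0.0989], [0.5509, -0.0411], [0.5583, -0.0915]]
0.019465867563507152 0.01665082580534672
0.01956553091536236 0.01675857989210303
311 344 169 211
[(169, np.int64(324), np.int64(330)), (172, np.int64(320), np.int64(334)), (175, np.int64(318), np.int64(337)), (178, np.int64(319), np.int64(338)), (181, np.int64(322), np.int64(341)), (184, np.int64(317), np.int64(339)), (187, np.int64(314), np.int64(341)), (190, np.int64(313), np.int64(343)), (193, np.int64(312), np.int64(344)), (196, np.int64(311), np.int64(344)), (199, np.int64(312), np.int64(343)), (202, np.int64(313), np.int64(342)), (205, np.int64(315), np.int64(340)), (208, np.int64(317), np.int64(338)), (211, np.int64(322), np.int64(332))]
shift [0.5833, 2.7051, -0.4168] turn [0.0005, 0.0004, -0.0004]
```

Emit:
send_rows --pt "1 0.05 0.25 -0.14 0 0 0" --pt "1 0.1 0.5 -0.28 0 0 0" --pt "1 0.15 0.75 -0.42 0 0 0" --pt "1 0.2 0.98 -0.42 0 0 0" --pt "1 0.2 0.98 -0.42 0 0 0"

```text
clock: 3.22
tcp_pos: [0.5633, 0.0995, 0.1513]
orientation: [-0.159, 3.135, 0.012]
contact_force: [-0.4, 1.7, -0.6]
grip_width: 0.0855
```

Emit:
send_rows --pt "1 0.05 0.25 0 0 0 0" --pt "1 0.1 0.5 0 0 0 0" --pt "1 0.15 0.75 0 0 0 0" --pt "1 0.2 0.98 0 0 0 0" --pt "1 0.2 0.98 0 0 0 0"

```text
clock: 3.63
tcp_pos: [0.5182, 0.2417, 0.1495]
orientation: [0.158, -3.136, -0.01]
contact_force: [-0.6, 1.0, -0.4]
grip_width: 0.0855
```

Emit:
send_rows --pt "1 0.05 0.25 0 0 0 0" --pt "1 0.1 0.5 0 0 0 0" --pt "1 0.18 0.73 0 0 0 0" --pt "1 0.18 0.73 0 0 0 0" --pt "1 0.18 0.73 0 0 0 0" --pt "1 0.18 0.73 0 0 0 0"

```text
clock: 4.13
tcp_pos: [0.4854, 0.3374, 0.1492]
orientation: [0.139, -3.138, -0.0]
contact_force: [-0.0, -0.6, 0.3]
grip_width: 0.0857
```

```bash
python3 -c "
from h import *
snap('wrist','w2');st();go(.485,.3395,.070,95)
im=cv2.imread('pics/w2.png').astype(int); g=(im[:,:,1]>im[:,:,2]*1.5)&(im[:,:,1]>50)&(im[:,:,1]>im[:,:,0]*1.3); g[300:]=0;g[:,:200]=0;g[:,430:]=0
ys,xs=np.nonzero(g); w=[xs[ys==y].max()-xs[ys==y].min() for y in range(ys.min(),ys.max()+1)];print(ys.min(),ys.max(),xs.min(),xs.max(),w)
"
```

```text
t 4.18 tcp [0.4862 0.3361 0.1493] head 94.92 tilt [-0.0002 -0.0002] F [-0.91 -0.13  0.14] w 0.0853
shift [0.006, 0.0234, 0.5285] turn [-0.0, -0.0001, -0.0004]Traceback (most recent call last):
  File "<string>", line 5, in <module>
    ys,xs=np.nonzero(g); w=[xs[ys==y].max()-xs[ys==y].min() for y in range(ys.min(),ys.max()+1)];print(ys.min(),ys.max(),xs.min(),xs.max(),w)
                            ~~~~~~~~~~~~~^^
    return umr_maximum(a, axis, None, out, keepdims, initial, where)
ValueError: zero-size array to reduction operation maximum which has no identity
```

Emit:
send_rows --pt "1 0.006 0.023 0.2 0 0 0" --pt "1 0.006 0.023 0.4 0 0 0" --pt "1 0.006 0.023 0.53 0 0 0" --pt "1 0.006 0.023 0.53 0 0 0" --pt "0 0.006 0.023 0.53 0 0 0" --pt "0 0.006 0.023 0.53 0 0 0" --pt "0 0.006 0.023 0.53 0 0 0" --pt "0 0.006 0.023 0.53 0 0 0" --pt "0 0.006 0.023 0.53 0 0 0" --pt "0 0.006 0.023 0.53 0 0 0" --pt "0 0.006 0.023 0.53 0 0 0" --pt "0 0.006 0.023 0.53 0 0 0" --squeeze 60

```text
clock: 5.18
tcp_pos: [0.4862, 0.3395, 0.0705]
orientation: [-0.133, 3.137, 0.002]
contact_force: [0.9, 1.1, 3.9]
grip_width: 0.0217
```

```bash
python3 -c "
from h import *
st()"
```

```text
t 5.18 tcp [0.4862 0.3395 0.0705] head 94.84 tilt [0.0014 0.0011] F [0.85 1.06 3.94] w 0.0217
```

Emit:
send_rows --pt "0 0 0 -0.1 0 0 0" --pt "0 0 0 -0.25 0 0 0" --pt "0 0 0 -0.45 0 0 0" --pt "0 0 0 -0.6 0 0 0" --pt "0 0 0 -0.6 0 0 0" --pt "0 0 0 -0.6 0 0 0" --pt "0 0 0 -0.6 0 0 0"

```text
clock: 5.77
tcp_pos: [0.4848, 0.3385, 0.1586]
orientation: [0.133, -3.137, 0.002]
contact_force: [0.5, -0.9, -2.4]
grip_width: 0.0216
```

```bash
python3 -c "
from h import *
st();snap('wrist','w3');snap('scene','s3');st()
o=r.get_obs()['tcp_pos'];print(proj('w3',[o,o-[0,0,.064]]),proj('s3',[o,o-[0,0,.064]]))
a=crop('w3',220,120,420,320,2); 
u,v=proj('s3',o)[0].astype(int)
b=crop('s3',u-50,v-40,u+50,v+60,4)
cv2.imwrite('pics/g3.png',np.hstack([a,b])); print(u,v)
go(.5286,-.0705,.15)"
```

```text
t 5.77 tcp [0.4848 0.3385 0.1586] head 94.85 tilt [-0.0016 -0.0013] F [ 0.52 -0.95 -2.36] w 0.0216
t 5.87 tcp [0.4846 0.3383 0.1581] head 94.85 tilt [-0.0025 -0.0021] F [ 0.28 -1.21 -1.88] w 0.0215
[[321.06292633 277.13686227]
 [320.75019298 220.73908817]] [[494.91748556 258.79202316]
 [484.15345974 291.94359115]]
494 258
shift [-0.0623, -2.7402, 0.0587] turn [0, 0, 0]
```

View pics/g3.png

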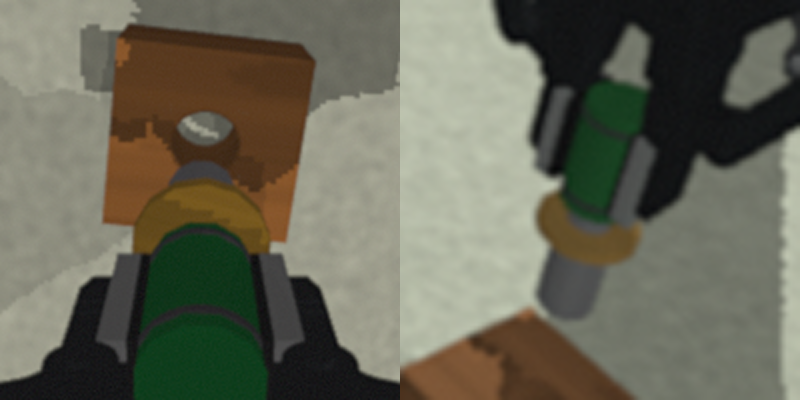

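```bash
python3 -c "
from h import *
z=.1583-.0665
print('tip wrist far edge',ray('w3',321.5,200,z),'tip scene',ray('s3',486,293.7,z))
print('hole wrist', ray('w3',220+204/2,120+128/2,.04))
print(proj('w3',[[.4847,.3384,z],[.4847+.0095,.3384,z]]),proj('s3',[.4847,.3384,z]))"
```

```text
tip wrist far edge [0.47256655 0.3377178  0.0918    ] tip scene [0.48286449 0.34070934 0.0918    ]
hole wrist [0.47733618 0.33869249 0.04      ]
[[320.91990198 219.51997445]
 [319.59116639 234.27500251]] [[483.81023744 293.11515783]]
```

Emit:
send_rows --pt "0 0 -0.25 0 0 0 0" --pt "0 -0.01 -0.5 0 0 0 0" --pt "0 -0.02 -0.75 0 0 0 0" --pt "0 -0.026 -0.91 0 0 0 0" --pt "0 -0.026 -0.91 0 0 0 0"

```text
clock: 6.28
tcp_pos: [0.5012, 0.1957, 0.1584]
orientation: [0.119, -3.137, 0.007]
contact_force: [-0.9, 0.2, -1.7]
grip_width: 0.0214
```

Emit:
send_rows --pt "0 0 -0.25 0 0 0 0" --pt "0 -0.01 -0.5 0 0 0 0" --pt "0 -0.02 -0.75 0 0 0 0" --pt "0 -0.026 -0.91 0 0 0 0" --pt "0 -0.026 -0.91 0 0 0 0"

```text
clock: 6.7
tcp_pos: [0.5161, 0.0611, 0.1588]
orientation: [0.12, -3.137, 0.005]
contact_force: [-0.6, 0.2, -1.8]
grip_width: 0.0218
```

Emit:
send_rows --pt "0 0 -0.25 0 0 0 0" --pt "0 -0.01 -0.5 0 0 0 0" --pt "0 -0.02 -0.75 0 0 0 0" --pt "0 -0.026 -0.91 0.1 0 0 0" --pt "0 -0.026 -0.91 0.2 0 0 0" --pt "0 -0.026 -0.91 0.2 0 0 0" --pt "0 -0.026 -0.91 0.2 0 0 0" --pt "0 -0.026 -0.91 0.2 0 0 0"

```text
clock: 7.37
tcp_pos: [0.5319, -0.0662, 0.1298]
orientation: [0.136, -3.138, -0.001]
contact_force: [1.0, 0.2, -0.9]
grip_width: 0.0218
```

```bash
python3 -c "
from h import *
st();snap('wrist','w4');st();go(.5309,-.0705,.118)
cv2.imwrite('pics/g4.png',crop('w4',230,110,410,290,3.3))"
```

```text
t 7.37 tcp [ 0.5319 -0.0662  0.1298] head 94.98 tilt [-0.0006  0.0008] F [ 0.98  0.18 -0.93] w 0.0218
t 7.42 tcp [ 0.5323 -0.0663  0.1302] head 94.98 tilt [0.0004 0.0007] F [ 0.35  0.5  -0.89] w 0.0216
shift [0.0116, -0.0274, 0.081] turn [0, 0, 0]
```

View pics/g4.png

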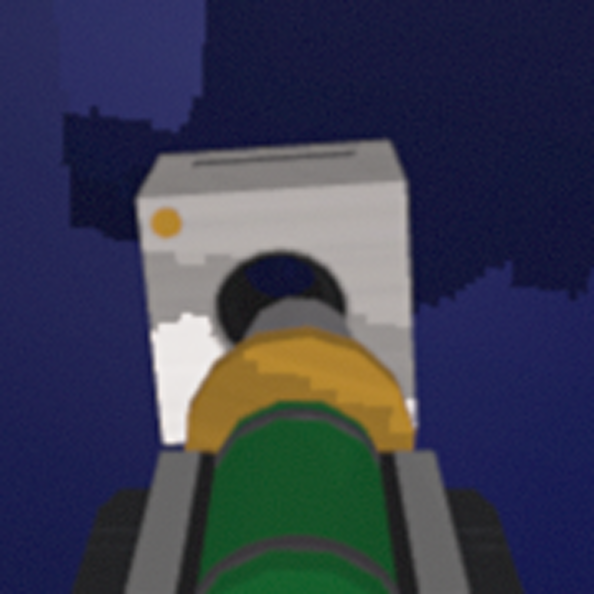

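```bash
python3 -c "
from h import *
q=lambda u,v,z: ray('w4',230+(u+.5)/3.3-.5,110+(v+.5)/3.3-.5,z)[:2].round(4)
print('tip -x edge',q(297,297,.0637),'pin sides',q(243,335,.0637),q(350,335,.0637),'mouth top',q(281,250,.045),'sides',q(217,303,.045),q(346,303,.045))
st()"
```

```text
tip -x edge [ 0.5194 -0.068 ] pin sides [ 0.5273 -0.0769] [ 0.5257 -0.058 ] mouth top [ 0.5165 -0.0712] sides [ 0.528  -0.0826] [ 0.526  -0.0579]
t 7.42 tcp [ 0.5323 -0.0663  0.1302] head 94.98 tilt [0.0004 0.0007] F [ 0.35  0.5  -0.89] w 0.0216
```

Emit:
send_rows --pt "0 0.005 -0.025 0.03 0 0 0" --pt "0 0.005 -0.025 0.06 0 0 0" --pt "0 0.005 -0.025 0.09 0 0 0" --pt "0 0.005 -0.025 0.12 0 0 0" --pt "0 0.005 -0.025 0.14 0 0 0" --pt "0 0.005 -0.025 0.155 0 0 0" --pt "0 0.005 -0.025 0.17 0 0 0" --pt "0 0.005 -0.025 0.18 0 0 0" --pt "0 0.005 -0.025 0.185 0 0 0" --pt "0 0.005 -0.025 0.19 0 0 0" --pt "0 0.005 -0.025 0.19 0 0 0" --pt "0 0.005 -0.025 0.19 0 0 0"

```text
clock: 8.42
tcp_pos: [0.5317, -0.0718, 0.1019]
orientation: [-0.132, 3.138, 0.0]
contact_force: [-2.9, 0.4, 5.8]
grip_width: 0.0219
```

```bash
python3 -c "
from h import *
st()"
```

```text
t 8.42 tcp [ 0.5317 -0.0718  0.1019] head 94.83 tilt [0.0006 0.0002] F [-2.92  0.4   5.8 ] w 0.0219
```

Emit:
send_rows --pt "0 0 0 -0.1 0 0 0" --pt "0 0 0 -0.22 0 0 0" --pt "0 0 0 -0.3 0 0 0" --pt "0 -0.09 0.22 -0.32 0 0 0" --pt "0 -0.18 0.45 -0.32 0 0 0" --pt "0 -0.27 0.68 -0.32 0 0 0" --pt "0 -0.34 0.87 -0.28 0 0 0" --pt "0 -0.387 0.977 -0.24 0 0 0" --pt "0 -0.387 0.977 -0.19 0 0 0" --pt "0 -0.387 0.977 -0.19 0 0 0" --pt "0 -0.387 0.977 -0.19 0 0 0"

```text
clock: 9.33
tcp_pos: [0.5762, 0.078, 0.1292]
orientation: [0.131, -3.137, 0.002]
contact_force: [0.4, 0.3, -2.5]
grip_width: 0.0216
```

```bash
python3 -c "
from h import *
st();snap('wrist','w5');st();go(.5772,.0792,.118)
cv2.imwrite('pics/g5.png',crop('w5',230,110,410,290,3.3))"
```

```text
t 9.33 tcp [0.5762 0.078  0.1292] head 94.8 tilt [-0.0016 -0.0012] F [ 0.43  0.26 -2.55] w 0.0216
t 9.38 tcp [0.5765 0.0774 0.1297] head 94.73 tilt [-0.0007 -0.001 ] F [-0.51 -0.69 -1.59] w 0.0214
shift [-0.0056, 0.0114, 0.0777] turn [0, 0, 0]
```

View pics/g5.png

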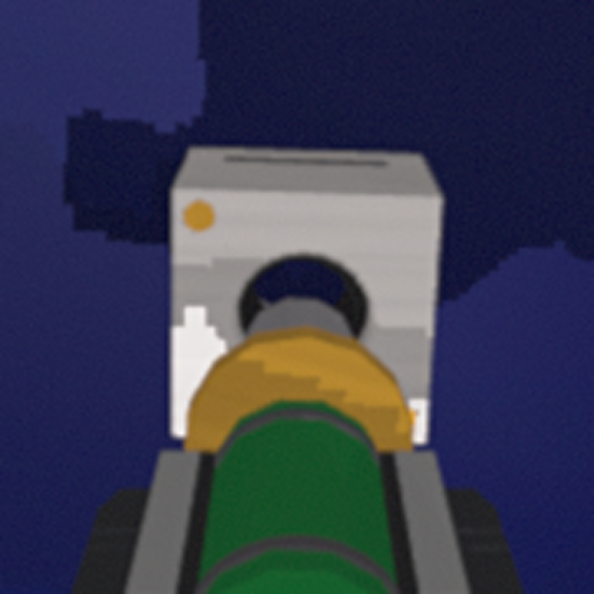

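```bash
python3 -c "
from h import *
q=lambda u,v,z: ray('w5',230+(u+.5)/3.3-.5,110+(v+.5)/3.3-.5,z)[:2].round(4)
print('tip -x edge',q(301,297,.0632),'pin sides',q(246,335,.0632),q(352,335,.0632),'mouth top',q(303.5,254,.045),'sides',q(240,305,.045),q(367,305,.045))
"
```

```text
tip -x edge [0.5635 0.0768] pin sides [0.5714 0.0677] [0.5698 0.0864] mouth top [0.5609 0.0771] sides [0.572  0.0658] [0.57   0.0901]
```

Emit:
send_rows --pt "0 -0.009 0.005 0.03 0 0 0" --pt "0 -0.009 0.005 0.06 0 0 0" --pt "0 -0.009 0.005 0.09 0 0 0" --pt "0 -0.009 0.005 0.12 0 0 0" --pt "0 -0.009 0.005 0.14 0 0 0" --pt "0 -0.009 0.005 0.155 0 0 0" --pt "0 -0.009 0.005 0.17 0 0 0" --pt "0 -0.009 0.005 0.18 0 0 0" --pt "0 -0.009 0.005 0.185 0 0 0" --pt "0 -0.009 0.005 0.185 0 0 0" --pt "0 -0.009 0.005 0.185 0 0 0"

```text
clock: 10.3
tcp_pos: [0.5784, 0.08, 0.1025]
orientation: [-0.132, 3.138, 0.0]
contact_force: [-1.7, 0.0, 4.8]
grip_width: 0.0217
```

```bash
python3 -c "
from h import *
st()"
```

```text
t 10.3 tcp [0.5784 0.08   0.1025] head 94.84 tilt [0.0006 0.0002] F [-1.7   0.01  4.76] w 0.0217
```

Emit:
send_rows --pt "0 0 0 -0.03 0 0 0" --pt "0 0.005 -0.011 -0.03 0 0 0" --pt "0 0.005 -0.011 -0.03 0 0 0" --pt "0 0.005 -0.011 -0.02 0 0 0" --pt "0 0.005 -0.011 -0.01 0 0 0" --pt "0 0.005 -0.011 0 0 0 0" --pt "0 0.005 -0.011 0 0 0 0" --pt "0 0.005 -0.011 0 0 0 0"

```text
clock: 10.97
tcp_pos: [0.5773, 0.0783, 0.1017]
orientation: [0.133, -3.138, 0.0]
contact_force: [-0.5, -0.3, -1.2]
grip_width: 0.0217
```

```bash
python3 -c "
from h import *
st()"
```

```text
t 10.97 tcp [0.5773 0.0783 0.1017] head 94.84 tilt [-0.0006 -0.0001] F [-0.49 -0.26 -1.19] w 0.0217
```

The pin entered Q with no force rise, so Q passes. Next: feed it down.

Emit:
send_rows --pt "0 0 0 0.02 0 0 0" --pt "0 0 0 0.04 0 0 0" --pt "0 0 0 0.06 0 0 0" --pt "0 0 0 0.08 0 0 0" --pt "0 0 0 0.1 0 0 0" --pt "0 0 0 0.12 0 0 0" --pt "0 0 0 0.12 0 0 0"

```text
clock: 11.55
tcp_pos: [0.5771, 0.0782, 0.0833]
orientation: [0.133, -3.138, 0.0]
contact_force: [0.6, 0.4, -1.7]
grip_width: 0.0215
```

Emit:
send_rows --pt "0 0 0 0.015 0 0 0" --pt "0 0 0 0.03 0 0 0" --pt "0 0 0 0.045 0 0 0" --pt "0 0 0 0.055 0 0 0" --pt "0 0 0 0.062 0 0 0" --pt "0 0 0 0.062 0 0 0" --pt "0 0 0 0.062 0 0 0"

```text
clock: 12.13
tcp_pos: [0.5776, 0.0783, 0.0751]
orientation: [-0.133, 3.139, 0.0]
contact_force: [-1.5, -0.2, 4.2]
grip_width: 0.0219
```

```bash
python3 -c "
from h import *
st()"
```

```text
t 12.13 tcp [0.5776 0.0783 0.0751] head 94.84 tilt [0.0001 0.0001] F [-1.52 -0.24  4.25] w 0.0219
```

Emit:
send_rows --pt "0.6 0 0 0 0 0 0" --pt "0.6 0 0 0 0 0 0" --pt "0.6 0 0 0 0 0 0" --pt "0.6 0 0 0 0 0 0" --pt "0.6 0 0 0 0 0 0" --pt "0.6 0 0 -0.1 0 0 0" --pt "0.6 0 0 -0.25 0 0 0" --pt "0.6 0 0 -0.45 0 0 0" --pt "0.6 0 0 -0.6 0 0 0" --pt "1 0 0 -0.6 0 0 0" --pt "1 0 0 -0.6 0 0 0" --pt "1 0 0 -0.6 0 0 0"

```text
clock: 13.13
tcp_pos: [0.577, 0.0783, 0.1642]
orientation: [0.133, -3.138, 0.0]
contact_force: [-0.3, -0.5, -0.1]
grip_width: 0.0838
```

```bash
python3 -c "
from h import *
st();go(.531,-.0695,.165,98.3)
snap('side','d6');snap('wrist','w6')
a=crop('d6',270,170,350,250,4.5);b=crop('w6',220,110,420,310,1.8)
cv2.imwrite('pics/g6.png',np.hstack([a,b]))
# home: expected
q=[[.5755,.0785,.103],[.5755,.0785,.045]]
print((proj('d6',q)-[270,170])*4.5,(proj('w6',q)-[220,110])*1.8+[360,0])"
```

```text
t 13.13 tcp [0.577  0.0783 0.1642] head 94.85 tilt [-0.0008 -0.0001] F [-0.25 -0.47 -0.15] w 0.0838
shift [0.3891, -0.9558, -0.0053] turn [0.0, -0.0003, -0.0192]
[[144.61422324  68.73271074]
 [147.94395296 133.65954238]] [[542.99327125 201.028449  ]
 [542.22239018 148.07624185]]
```

View pics/g6.png

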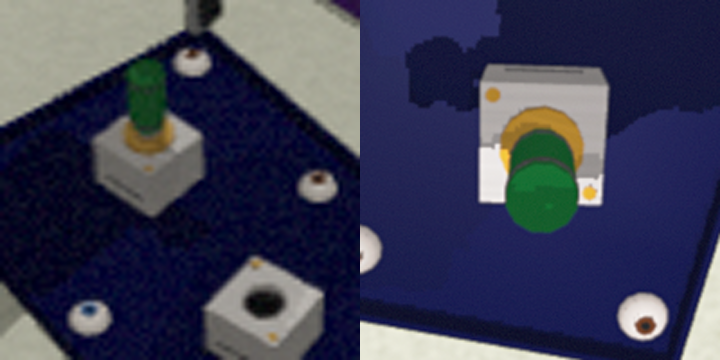

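The gauge stands home with its collar on block Q's top, at (148,133) in the crop. All three shells are in place. Now block P.

Emit:
send_rows --pt "1 0.1 -0.25 0 0 0 -0.01" --pt "1 0.2 -0.5 0 0 0 -0.019" --pt "1 0.3 -0.75 0 0 0 -0.019" --pt "1 0.389 -0.956 0 0 0 -0.019" --pt "1 0.389 -0.956 0.1 0 0 -0.019" --pt "1 0.389 -0.956 0.3 0 0 -0.019" --pt "1 0.389 -0.956 0.45 0 0 -0.019" --pt "1 0.389 -0.956 0.45 0 0 -0.019" --pt "1 0.389 -0.956 0.45 0 0 -0.019"

```text
clock: 13.98
tcp_pos: [0.53, -0.0695, 0.0958]
orientation: [0.226, -3.129, -0.0]
contact_force: [0.1, -0.5, -0.2]
grip_width: 0.0854
```

```bash
python3 -c "
from h import *
st();go(.531,-.0695,.024,98.3)"
```

```text
t 13.98 tcp [ 0.53   -0.0695  0.0958] head 98.26 tilt [-0.0043 -0.    ] F [ 0.06 -0.49 -0.18] w 0.0854
shift [-0.0083, -0.0015, 0.4786] turn [0.0002, -0.0014, -0.0002]
```

Emit:
send_rows --pt "1 -0.006 0 0.12 0 0 0" --pt "1 -0.006 0 0.24 0 0 0" --pt "1 -0.006 0 0.36 0 0 0" --pt "1 -0.006 0 0.44 0 0 0" --pt "1 -0.006 0 0.475 0 0 0" --pt "1 -0.006 0 0.475 0 0 0" --pt "0.4 -0.006 0 0.475 0 0 0" --pt "0.4 -0.006 0 0.475 0 0 0" --pt "0.4 -0.006 0 0.475 0 0 0" --pt "0.4 -0.006 0 0.475 0 0 0" --pt "0.4 -0.006 0 0.475 0 0 0" --pt "0.4 -0.006 0 0.475 0 0 0" --squeeze 60

```text
clock: 14.98
tcp_pos: [0.5332, -0.0693, 0.0272]
orientation: [-0.226, 3.132, 0.0]
contact_force: [-1.1, 0.1, 6.2]
grip_width: 0.0489
```

```bash
python3 -c "
from h import *
st();go(.52,-.359,.12)"
```

```text
t 14.98 tcp [ 0.5332 -0.0693  0.0272] head 98.26 tilt [0.0019 0.0002] F [-1.05  0.11  6.21] w 0.0489
shift [0.3635, -1.8985, -0.6192] turn [0, 0, 0]
```

Emit:
send_rows --pt "0.4 0 0 -0.05 0 0 0" --pt "0.4 0 0 -0.15 0 0 0" --pt "0.4 0 0 -0.3 0 0 0" --pt "0.4 0 0 -0.45 0 0 0" --pt "0.4 0 0 -0.6 0 0 0" --pt "0.4 0 0 -0.6 0 0 0"

```text
clock: 15.48
tcp_pos: [0.5348, -0.0697, 0.1204]
orientation: [-0.225, 3.127, -0.001]
contact_force: [0.9, -0.0, -3.1]
grip_width: 0.049
```

Emit:
send_rows --pt "0.4 0.04 -0.2 0 0 0 0" --pt "0.4 0.08 -0.45 0 0 0 0" --pt "0.4 0.13 -0.7 0 0 0 0" --pt "0.4 0.18 -0.95 0 0 0 0" --pt "0.4 0.18 -0.95 0 0 0 0" --pt "0.4 0.18 -0.95 0 0 0 0"

```text
clock: 15.98
tcp_pos: [0.5244, -0.2177, 0.1154]
orientation: [0.216, -3.133, 0.002]
contact_force: [-1.3, 1.4, -2.7]
grip_width: 0.0488
```

```bash
python3 -c "
from h import *
st();snap('wrist','w7')
for t in ('scene0','side0','w7'):
    im=cv2.imread(f'pics/{t}.png').astype(int); g=((im[:,:,2]>70)&(im[:,:,2]>3*im[:,:,1])&(im[:,:,2]>3*im[:,:,0])).astype(np.uint8)
    n,l,s,_=cv2.connectedComponentsWithStats(g); k=1+s[1:,4].argmax(); print(t,s[k])
    ys,xs=np.nonzero(l==k); P=np.array([ray(t,u,v,.014)[:2] for u,v in zip(xs,ys)],np.float32)*1000
    print(cv2.minAreaRect(P))
go(.52,-.359,.12,81)"
```

```text
t 15.98 tcp [ 0.5244 -0.2177  0.1154] head 97.91 tilt [-0.0015 -0.0011] F [-1.28  1.41 -2.67] w 0.0488
scene0 [ 250  148   61   33 1366]
((525.871337890625, -342.0868225097656), (165.342041015625, 152.87344360351562), 79.92498779296875)
side0 [ 366  277   96   88 4401]
((514.4686889648438, -359.3273620605469), (158.81500244140625, 161.48342895507812), 79.58930206298828)
w7 [    0     0   262   295 55099]
((517.741455078125, -355.94366455078125), (156.49876403808594, 158.78952026367188), 79.60639190673828)
shift [0.1689, -0.9452, -0.0317] turn [0.0001, -0.0005, 0.0951]
```

Emit:
send_rows --pt "0.4 0.05 -0.25 0 0 0 0.035" --pt "0.4 0.1 -0.5 0 0 0 0.07" --pt "0.4 0.15 -0.75 0 0 0 0.1" --pt "0.4 0.169 -0.925 0 0 0 0.1" --pt "0.4 0.169 -0.925 0.2 0 0 0.1" --pt "0.4 0.169 -0.925 0.4 0 0 0.1" --pt "0.4 0.169 -0.925 0.48 0 0 0.1" --pt "0.4 0.169 -0.925 0.48 0 0 0.1" --pt "0.4 0.169 -0.925 0.48 0 0 0.1"

```text
clock: 16.78
tcp_pos: [0.5212, -0.3535, 0.0436]
orientation: [-0.264, -3.129, -0.002]
contact_force: [-0.3, -0.4, -2.7]
grip_width: 0.0489
```

```bash
python3 -c "
from h import *
st();go(.520,-.356,.027)"
```

```text
t 16.78 tcp [ 0.5212 -0.3535  0.0436] head 80.37 tilt [-0.0014  0.0015] F [-0.29 -0.4  -2.66] w 0.0489
shift [0.0048, -0.0176, 0.1104] turn [0, 0, 0]
```

Emit:
send_rows --pt "0.4 0.004 -0.016 0.03 0 0 0" --pt "0.4 0.004 -0.016 0.06 0 0 0" --pt "0.4 0.004 -0.016 0.08 0 0 0" --pt "0.4 0.004 -0.016 0.095 0 0 0" --pt "0.4 0.004 -0.016 0.105 0 0 0" --pt "0.4 0.004 -0.016 0.11 0 0 0" --pt "0.4 0.004 -0.016 0.115 0 0 0" --pt "0.4 0.004 -0.016 0.115 0 0 0"

```text
clock: 17.45
tcp_pos: [0.52, -0.3574, 0.0273]
orientation: [0.267, 3.13, 0.001]
contact_force: [-2.3, 1.6, 2.9]
grip_width: 0.0489
```

```bash
python3 -c "
from h import *
st()"
```

```text
t 17.45 tcp [ 0.52   -0.3574  0.0273] head 80.26 tilt [0.     0.0003] F [-2.28  1.61  2.94] w 0.0489
```

Emit:
send_rows --pt "0.9 0 0 0 0 0 0" --pt "0.9 0 0 0 0 0 0" --pt "0.9 0 0 0 0 0 0" --pt "0.9 0 0 0 0 0 0" --pt "0.9 0 0 -0.05 0 0 0" --pt "0.9 0 0 -0.2 0 0 0" --pt "0.9 0 0 -0.45 0 0 0" --pt "0.9 0 0 -0.7 0 0 0" --pt "0.9 0 0 -0.9 0 0 0" --pt "0.9 0 0 -0.9 0 0 0"

```text
clock: 18.28
tcp_pos: [0.5232, -0.3602, 0.1694]
orientation: [0.267, 3.119, -0.008]
contact_force: [0.9, -0.7, 0.4]
grip_width: 0.0767
```

```bash
python3 -c "
from h import *
st();snap('wrist','w8');snap('side','d8')
a=crop('w8',120,20,520,400,1);b=crop('d8',230,150,480,388,1.6)
h=np.zeros((381,800,3),np.uint8);h[:380,:400]=a;h[:,400:]=b[:381,:400]
cv2.imwrite('pics/g8.png',h)
print(proj('w8',[.518,-.356,.045])-[120,20])"
```

```text
t 18.28 tcp [ 0.5232 -0.3602  0.1694] head 80.22 tilt [ 0.0104 -0.0058] F [ 0.94 -0.74  0.41] w 0.0767
[[205.83656698 161.60104176]]
```

View pics/g8.png

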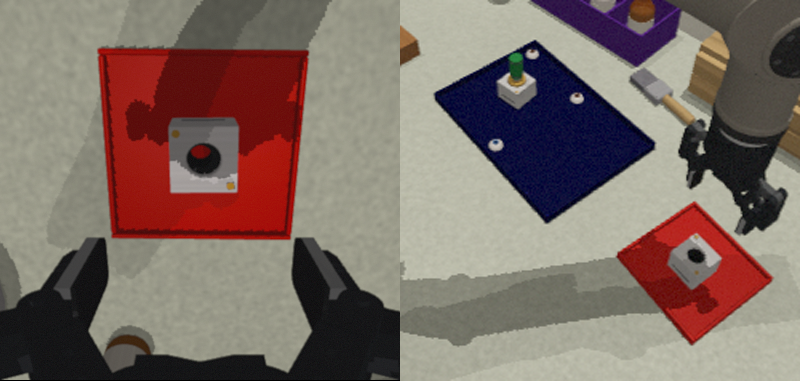

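The tight block stands upright in the middle of the red tray, with its mouth at (204,158) against an expected (206,162). The gauge still stands home in the other block, and the shells are unmoved.

```bash
python3 -c "
from h import *
r.hand_in();st()"
```

```text
the job is handed in; nothing more can be done
the job is handed in; nothing more can be done
```

The job is done and handed in at about 18 s, well under the 72 s limit. The gauge stands fully home in the block it passes, in the navy tray. The other block stands upright in the middle of the red rework tray.

- **Trying the gauge:** In the block nearer the red tray, the gauge stopped on the sleeve at about 7 N. My one probe there was about 2 mm off the bore, so it doesn't prove the bore is tight. The close-up does show the narrower bore, about 17 mm.
- **The passing block:** My first try in the other block also stopped, at about 6–7 N, because it was about 2 mm off. After a small sideways shift the pin dropped through freely. The collar seated at the expected height with about 6 N, so all the readings taken stayed well below the 25 N limit.
- **Last checks:** The final pictures show the gauge upright with its collar on the block and the three shells in place. The tight block is about 2–3 mm from the tray's centre by the wrist camera. The scene camera put that centre about 15 mm away, but the tray is small and far off in that view, so I used the wrist and side cameras, which agreed.

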